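# Return the checked lens to its job tray

### The job

The checked glass lens still sits on the lensmeter's lens rest under the swing arm. First swing the arm aside, about a quarter turn towards the robot as far as it goes, without disturbing the lens; then lift the lens off by its edge, keeping the squeeze gentle (it chips if a finger presses with more than 12 N), and lay it down gently, flat on the floor of the one empty compartment of the job tray, without dropping it. Leave the arm swung aside, and leave the two lenses already in the tray and the other things on the bench where they are.

Things in the scene. Friction and masses are not known exactly. Their poses are not given: they have to be found in the camera images.
- lens: the checked lens: a round disc of glass, 52 mm diameter, 10 mm thick, flat-edged with a pale ground rim, about 40 g; origin at the centre of its underside, z up. It lies flat on the lens rest, within a few mm of its axis. More than 12 N of squeeze by a finger, or a hard press or knock, chips it.
- lensmeter: grey metal bench instrument, fixed; origin on the table under the axis of the lens rest. Base 130 mm along x, in y from -50 to +230 mm, top 50 mm high. The optics housing with dial and eyepiece stands on the base at y from +135 to +225 mm, x within 60 mm (the dial sticks out to x = -78 mm), 150 mm high, eyepiece to 210 mm.
- lens_rest (a point): top centre of the lens rest, a white-topped stem of 36 mm diameter (28 mm below the top 3 mm) standing 35 mm above the lensmeter's base, 85 mm above the table; the lens lies on it and overhangs it by 8 mm all round
- swingarm (a joint): swing arm on an upright post beside the lens rest, turning about a vertical axis, with light friction; it stays where it is left. 0 rad: arm over the centre of the lens rest; it grows as the free end swings towards the robot (clockwise seen from above), to the stop at 1.6 rad.
- swingarm_knob (a point): centre of the top of the upright black knob on the free end of the swing arm; knob 16 mm diameter, 36 mm tall, its top 153 mm above the table; 85 mm from the hinge axis. The bar below it is 12 mm wide, from 109 to 117 mm above the table, with a stub under the knob down to 100 mm, 5 mm above the lens.
- swingarm_hinge (a point): point on the hinge axis of the swing arm, 103 mm above the table; 85 mm in +y of the lens rest's axis in the lensmeter's frame; axis vertical
- tray: grey plastic job tray, fixed, 160 mm along its x, 250 mm along its y, 28 mm high, walls and floor 5 mm; origin at the centre of its underside. Two rim-high walls divide it into three compartments in a row along y, each 150 mm (x) by about 77 mm (y) inside. Two hold one lens each; the third only a flat blank paper slip, on which the lens may lie.
- compartment0 (a point): centre of the floor of the compartment at the tray's -y end, 5 mm above the table
- compartment1 (a point): centre of the floor of the middle compartment
- compartment2 (a point): centre of the floor of the compartment at the tray's +y end
- spare_a: another lens of the same shape and size lying in one compartment; origin at the centre of its underside
- spare_b: another lens of the same shape and size lying in another compartment; origin at the centre of its underside
- screwdriver: amber-handled screwdriver lying on the bench beyond the work; not needed
- cleaner: white bottle of lens cleaner, 52 mm diameter, 150 mm tall, standing beyond the tray; not needed
Not all that is in view belongs to the job. What is shaped like the spare_a but pink is not meant.

How it is judged:
By the outcome, as a careful person would: the job done as asked, in the order asked, and still so for the second after the job is handed in, with the robot touching nothing.
It also fails if it takes over 51 s, if anything falls off the work surface, if the arm or the gripper's body presses on something with over 40 N, if the wrist force passes 120 N, or if a joint passes its speed limit or range.

### The arm

A 6-joint arm with a two-finger parallel gripper is mounted at the origin on the work surface. World frame = base frame: x ahead of the robot, y to its left, z up, the work surface at z = 0. Lengths are in m, angles in degrees, forces in N, time in s.
With the tool pointing down it reaches from about 0.2 to 0.875 m from the base axis. Payload 3.4 kg.
Tool frame: the origin (TCP) lies midway between the tips of the shut fingers; the grasp point (between the pads) lies 19 mm behind it; z points along the fingers, y is the line along which they close (so a half turn about z gives the same grasp; the last joint's range is limited). The gripper opens to 94 mm and grips with 3 to 60 N. Pads are 16 mm wide; open, the fingers measure 119 mm over their backs; the gripper's body (75 mm by 177 mm) begins 78 mm behind the grasp point.
Start: joints at [-72.307, 15.808, 86.224, -0, 77.962, -6.933], TCP at [0.24, -0.523, 0.205] pointing down, gripper open.
Joint ranges: [-165.64, 165.64], [-43.16, 119.46], [12.63, 154.43], [-67.54, 247.53], [6.08, 155.33], [-154.97, 154.97]. Speed limits (degrees/s): [147.25, 147.25, 180, 180, 180, 180].

### API

Orientations are given as a 3x3 rotation matrix whose columns are the frame's x, y, z axes.
In Python, from bench import bot gives the robot as it stands. The module is installed in compiled form; this text tells all that it offers.
- The arm moves only by the shell command python3 -m handwheel 'ROWS' [FORCE]. ROWS is a JSON object of lists of equal length, an entry for each row: "slide": the shift along the world's x, y, z in mm, a list of three; "yaw": the turn about the world's z in degrees; "claw": the opening, from 0 (shut) to 1 (fully open). A call has 1 to 8 rows; each row shifts and turns the commanded pose from where the row before left it; what a row does not reach is not made up. A row lasts 1/8 s, in which the tool goes at most 62.5 mm and 10.7 degrees, less where a joint would pass 70% of its speed; a pose out of reach is approached as far as the arm can. A call is refused whole if a number of a shift passes 62.5 or a number of a turn 10.7, either way. A call with a gripper value outside its range is refused whole. The fingers move at their own pace and stop on an object; FORCE is the grip in N (left out, the last holds). Time passes only in rows, so rows that do not move let the fingers close. It gives the time, the measured TCP pose, the force, the opening and the grip force at its end, in the units of the state.
- bot.state(): the state, without advancing time (a new reading comes with each control period).
- bot.grab_frame(name): name is "side" or "top" or "wrist"; returns a dict with "color" (420x560x3 uint8, red, green, blue), "camera_matrix" (3x3 intrinsics, pixels), "R" (3x3) and "t" (3): a world point X has camera coordinates R X + t; the wrist camera has in their place "T_tool_cam" (4x4, takes a point from camera to tool coordinates, whose origin is the TCP and whose axes are the flange's). Camera axes: x right, y down, z forward; pixel columns grow to the right and rows downward; lengths in m; the calibration is good to about 2 mm. A picture is of the moment at which its call begins: read the wrist's pose just before it. There is no depth.
- bot.sign_off(): hands the job in; it is judged then, once.
Trained networks look in a picture, given as the dict that the camera call returned (one of the last four; its "shot" number tells which), for a name from the list of things; names that differ only in an ending like _2 or _b are one class to them, and where a whole thing is asked for, a point or a joint stands for the part that bears it (a point fixed in the world has none). Each returns a list of dicts, best first, with "p" (0 to 1); they miss things now and then, are a little off and sometimes report something else, mostly with a low value. They report only what shows in the picture. A call takes as long as a camera call. They do not tell look-alikes from the thing itself.
- bot.find_in(target, picture): "at" ([x, y, z] in m, in world coordinates, good to about 4 mm: the middle of the surface that is visible of it).
- bot.pinpoint(target, picture): "at" ([x, y, z] in m, in world coordinates, good to about 4 mm: a listed point, or the origin of a listed thing).
The state is a dict: "clock": time; "joint_pos": joint angles; "dq": joint speeds; "tau": joint torques, N m; "tcp_pos": TCP position; "tool_rot": TCP orientation; "wrist_force": force on the tool from outside, world axes, zero at the start; "moment": the same for the moment, N m; "opening": finger opening in m; "grip_force": force on a finger pad.
Only numpy, scipy, OpenCV 4.12 (cv2) and the standard library are available. Lean on these libraries where they do the work, as an engineer would, in place of code of your own. Each camera call takes 0.05 s, during which the arm holds its last target. There are 200 camera calls.

## Working session

There is one attempt and no reset: what is moved stays moved. The work goes in short steps, Python scripts to look and compute and a shell command to move; the robot and the scene stay as the last step left them, time stands still between calls to the robot, and variables do not carry over. Pictures are saved under pics/ and viewed, at most 10 in all, crops included, and the job is handed in when it is done.

```bash
mkdir -p pics
cat > h.py <<'E'
from bench import bot
import numpy as np, cv2
def save(p,n): cv2.imwrite('pics/'+n+'.png',cv2.cvtColor(np.asarray(p['color']),cv2.COLOR_RGB2BGR))
E
python3 - <<'E'
from h import *
s=bot.state(); print(s['clock'],s['tcp_pos'],s['opening'])
P={}
for n in ('side','top'):
    p=bot.grab_frame(n); save(p,n+'0'); P[n]=p
    for t in ('lens','lens_rest','lensmeter','swingarm_knob','swingarm_hinge','tray','compartment0','compartment1','compartment2'):
        r=bot.pinpoint(t,p)
        print(n,t,[(np.round(q['at'],3).tolist(),round(q['p'],2)) for q in r[:4]])
print(bot.state()['clock'])
a=[cv2.imread(f'pics/{n}0.png') for n in ('side','top')]
E
```

```text
0.0 [ 0.23943141 -0.52216795  0.20463118] 0.09402962033187028
side lens [([0.528, 0.136, 0.088], 0.97)]
side lens_rest [([0.53, 0.13, 0.085], 0.72)]
side lensmeter [([0.528, 0.136, -0.0], 0.73)]
side swingarm_knob [([0.52, 0.133, 0.153], 0.85), ([0.501, -0.192, 0.002], 0.39)]
side swingarm_hinge [([0.544, 0.214, 0.098], 0.85)]
side tray [([0.5, -0.194, 0.003], 0.63)]
side compartment0 [([0.493, -0.275, 0.008], 0.9), ([0.502, -0.198, 0.005], 0.85), ([0.499, -0.195, 0.001], 0.7), ([0.518, -0.11, 0.006], 0.65)]
side compartment1 [([0.493, -0.275, 0.008], 0.9), ([0.502, -0.198, 0.005], 0.85), ([0.499, -0.195, 0.001], 0.7), ([0.518, -0.11, 0.006], 0.65)]
side compartment2 [([0.493, -0.275, 0.008], 0.9), ([0.502, -0.198, 0.005], 0.85), ([0.499, -0.195, 0.001], 0.7), ([0.518, -0.11, 0.006], 0.65)]
top lens [([0.527, 0.122, 0.081], 0.58)]
top lens_rest [([0.525, 0.134, 0.086], 0.65), ([0.743, 0.043, -0.003], 0.29)]
top lensmeter [([0.527, 0.132, -0.002], 0.82), ([0.505, -0.198, 0.004], 0.57)]
top swingarm_knob [([0.519, 0.14, 0.153], 0.66), ([0.516, -0.115, 0.001], 0.31)]
top swingarm_hinge [([0.544, 0.219, 0.103], 0.78)]
top tray [([0.745, 0.041, -0.001], 0.69), ([0.503, -0.195, 0.002], 0.63)]
top compartment0 [([0.516, -0.114, 0.003], 0.95), ([0.493, -0.278, 0.005], 0.88), ([0.505, -0.199, 0.008], 0.67)]
top compartment1 [([0.516, -0.114, 0.003], 0.95), ([0.493, -0.278, 0.005], 0.88), ([0.505, -0.199, 0.008], 0.67)]
top compartment2 [([0.516, -0.114, 0.003], 0.95), ([0.493, -0.278, 0.005], 0.88), ([0.505, -0.199, 0.008], 0.67)]
1.0
```

View pics/side0.png

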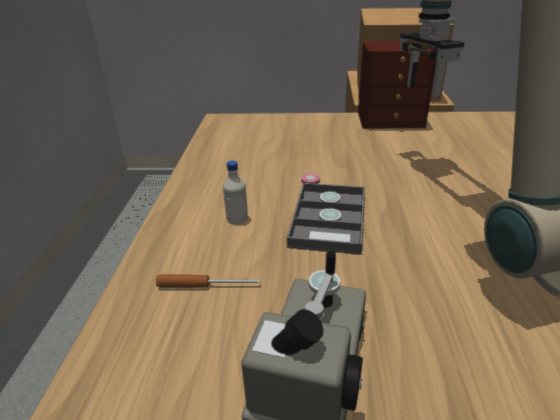

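View pics/top0.png

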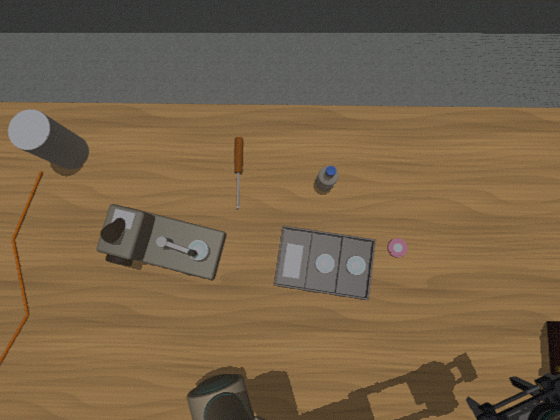

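Run:
```python
from h import *
s=bot.state(); print(np.round(s['tool_rot'],3), s['joint_pos'])
R=np.array(s['tool_rot']); print('tool y yaw',np.degrees(np.arctan2(R[1,1],R[0,1])))
```

```text
[[ 0.909  0.417  0.   ]
 [ 0.417 -0.909 -0.   ]
 [-0.     0.    -1.   ]] [-7.23088062e+01  1.58087138e+01  8.62245345e+01 -2.72567449e-04
  7.79619171e+01 -6.93332341e+00]
tool y yaw -65.37542587173486
```

```bash
python3 -m handwheel '{"slide":[[26,60,5],[26,60,5],[26,60,5],[26,60,5],[26,60,5],[26,60,5],[26,60,5],[26,60,5]],"yaw":[5,5,5,5,5,5,5,5],"claw":[1,1,1,1,1,1,1,1]}' && python3 -m handwheel '{"slide":[[26,60,0],[26,60,0],[0,0,0]],"yaw":[5,3,0],"claw":[0.6,0.6,0.6]}'
python3 - <<'E'
from h import *
s=bot.state(); R=np.array(s['tool_rot']);print(s['clock'],s['tcp_pos'],np.degrees(np.arctan2(R[1,1],R[0,1])))
p=bot.grab_frame('wrist'); save(p,'w1'); print(np.round(p['T_tool_cam'],3).tolist())
for t in ('lens','lens_rest','swingarm_knob','swingarm_hinge'):
    print(t,[(np.round(q['at'],3).tolist(),round(q['p'],2)) for q in bot.pinpoint(t,p)[:4]])
E
```

```text
clock: 2.0
tcp_pos: [0.4385, -0.0635, 0.2442]
tool_rot: [[0.426, 0.905, 0.001], [0.905, -0.426, -0.001], [0.0, 0.002, -1.0]]
wrist_force: [0.4, 0.1, 0.2]
opening: 0.0938
grip_force: 0.0
clock: 2.38
tcp_pos: [0.4886, 0.0533, 0.2434]
tool_rot: [[0.292, 0.956, 0.0], [0.956, -0.292, 0.001], [0.001, 0.0, -1.0]]
wrist_force: [0.4, -0.8, -0.1]
opening: 0.0671
grip_force: 0.0
2.375 [0.48857055 0.05332488 0.24341706] -16.989832532695818
[[-0.0, -0.962, -0.275, 0.08], [1.0, -0.0, 0.0, -0.001], [-0.0, -0.275, 0.962, -0.18], [0.0, 0.0, 0.0, 1.0]]
lens [([0.528, 0.133, 0.086], 0.83)]
lens_rest []
swingarm_knob [([0.522, 0.134, 0.151], 0.74), ([0.501, -0.276, -0.0], 0.16)]
swingarm_hinge []
```

View pics/w1.png

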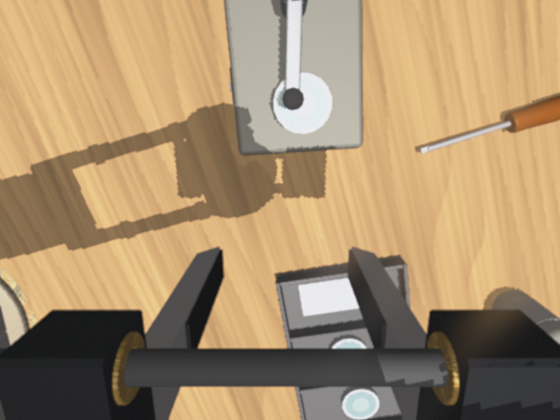

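```bash
cat >> h.py <<'E'
def ray(p,uv,s=None):
    K=np.array(p['camera_matrix']); d=np.linalg.solve(K,[uv[0],uv[1],1.])
    if 'T_tool_cam' in p:
        T=np.array(p['T_tool_cam']); R=np.array(s['tool_rot']); c=np.array(s['tcp_pos'])+R@T[:3,3]; return c,R@T[:3,:3]@d
    R=np.array(p['R']); return -R.T@np.array(p['t']),R.T@d
def atz(p,uv,z,s=None):
    c,d=ray(p,uv,s); return c+d*(z-c[2])/d[2]
def tri(rays):
    A=np.zeros((3,3)); b=np.zeros(3)
    for c,d in rays:
        d=d/np.linalg.norm(d); M=np.eye(3)-np.outer(d,d); A+=M; b+=M@c
    return np.linalg.solve(A,b)
E
python3 - <<'E'
from h import *
s=bot.state(); w=bot.grab_frame('wrist'); si=bot.grab_frame('side'); save(si,'s1')
print('knob', atz(w,(293,98),.153,s), 'side top', atz(si,(331,252),.153), 'tri',tri([ray(w,(293,98),s),ray(si,(331,252))]))
print('lens', atz(w,(302.5,103),.095,s), atz(si,(324.5,280),.095),'tri',tri([ray(w,(302.5,103),s),ray(si,(324.5,280))]))
E
```

```text
knob [0.51753679 0.13031998 0.153     ] side top [0.51761488 0.13291652 0.153     ] tri [0.51750484 0.13036851 0.15105196]
lens [0.52587958 0.12501174 0.095     ] [0.52597465 0.13209752 0.095     ] tri [0.52585917 0.1250497  0.08887371]
```

```bash
python3 -m handwheel '{"slide":[[15,40,0],[15,39,0],[0,0,-25],[0,0,-25],[0,0,0]],"yaw":[0,0,0,0,0],"claw":[0.6,0.6,0.6,0.6,0.6]}'
```

```text
clock: 3.35
tcp_pos: [0.5161, 0.1272, 0.1921]
tool_rot: [[0.3, 0.954, -0.004], [0.954, -0.3, -0.001], [-0.002, -0.004, -1.0]]
wrist_force: [-0.1, -0.3, 0.6]
opening: 0.0564
grip_force: 0.0
```

```bash
python3 -m handwheel '{"slide":[[2,4,-22],[0,0,-22],[0,0,-21],[0,0,0],[0,0,0],[0,0,0]],"yaw":[0,0,0,0,0,0],"claw":[0.6,0.6,0.6,0.3,0.3,0.3]}'
python3 - <<'E'
from h import *
s=bot.state(); w=bot.grab_frame('wrist'); save(w,'w2'); print(s['tcp_pos'],s['opening'],s['wrist_force'])
E
```

```text
clock: 4.1
tcp_pos: [0.5205, 0.1323, 0.13]
tool_rot: [[0.299, 0.954, 0.003], [0.954, -0.299, 0.0], [0.001, 0.002, -1.0]]
wrist_force: [-0.5, -0.9, 1.4]
opening: 0.0301
grip_force: 0.0
[0.52053668 0.13232356 0.13002183] 0.030133517643823833 [-0.49851981 -0.85867854  1.38495882]
```

View pics/w2.png

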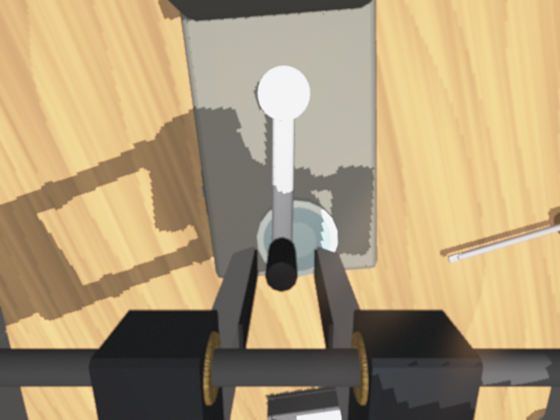

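```bash
python3 -m handwheel '{"slide":[[-7,2.5,0],[-6.7,3.1,0],[-6.4,3.7,0],[-6.2,4.1,0],[-5.7,4.7,0],[-5.3,5.2,0],[-4.8,5.6,0],[-4.3,6.1,0]],"yaw":[-5,-5,-5,-5,-5,-5,-5,-5],"claw":[0.3,0.3,0.3,0.3,0.3,0.3,0.3,0.3]}'
```

```text
clock: 5.15
tcp_pos: [0.4733, 0.1673, 0.1293]
tool_rot: [[0.844, 0.537, 0.001], [0.537, -0.844, -0.001], [0.001, 0.001, -1.0]]
wrist_force: [0.6, -0.0, 1.2]
opening: 0.0284
grip_force: 0.3
```

```bash
python3 -m handwheel '{"slide":[[-3.7,6.4,0],[-3.2,6.7,0],[-2.6,7,0],[-2,7.1,0],[-1.4,7.3,0],[-0.7,7.4,0],[0,7.4,0],[0.5,7.4,0]],"yaw":[-5,-5,-5,-5,-5,-5,-5,-5],"claw":[0.3,0.3,0.3,0.3,0.3,0.3,0.3,0.3]}' && python3 -m handwheel '{"slide":[[1,4,0],[1,4,0],[0,0,0]],"yaw":[-3,-3,0],"claw":[0.3,0.3,0.3]}'
```

```text
clock: 6.15
tcp_pos: [0.4598, 0.2241, 0.1292]
tool_rot: [[0.991, -0.131, 0.0], [-0.131, -0.991, -0.0], [0.0, 0.0, -1.0]]
wrist_force: [-0.9, -0.5, 0.2]
opening: 0.0282
grip_force: 0.4
clock: 6.52
tcp_pos: [0.4623, 0.2324, 0.1291]
tool_rot: [[0.973, -0.23, 0.001], [-0.23, -0.973, 0.0], [0.001, -0.0, -1.0]]
wrist_force: [-0.6, -1.0, 0.8]
opening: 0.0282
grip_force: 0.0
```

```bash
python3 -m handwheel '{"slide":[[0.5,3,0],[0.5,3,0],[0,0,0]],"yaw":[-1,-1,0],"claw":[0.3,0.3,0.3]}' && python3 -m handwheel '{"slide":[[0,2,0],[0,0,0]],"yaw":[0,0],"claw":[0.3,0.3]}'
```

```text
clock: 6.9
tcp_pos: [0.4632, 0.2384, 0.1287]
tool_rot: [[0.964, -0.265, 0.0], [-0.265, -0.964, 0.0], [0.0, -0.0, -1.0]]
wrist_force: [-0.4, 1.1, 0.1]
opening: 0.0285
grip_force: 0.0
clock: 7.15
tcp_pos: [0.4631, 0.2403, 0.1286]
tool_rot: [[0.964, -0.265, -0.0], [-0.265, -0.964, 0.0], [-0.0, -0.0, -1.0]]
wrist_force: [-0.2, -0.4, 0.2]
opening: 0.0278
grip_force: 0.0
```

```bash
python3 -m handwheel '{"slide":[[0.3,2,0],[0.3,2,0],[0,0,0]],"yaw":[0,0,0],"claw":[0.3,0.3,0.3]}'
python3 - <<'E'
from h import *
s=bot.state(); w=bot.grab_frame('wrist'); save(w,'w3')
E
```

```text
clock: 7.52
tcp_pos: [0.4636, 0.2443, 0.1286]
tool_rot: [[0.964, -0.265, -0.0], [-0.265, -0.964, 0.0], [-0.0, -0.0, -1.0]]
wrist_force: [0.3, 1.3, -0.1]
opening: 0.028
grip_force: 0.0
```

View pics/w3.png

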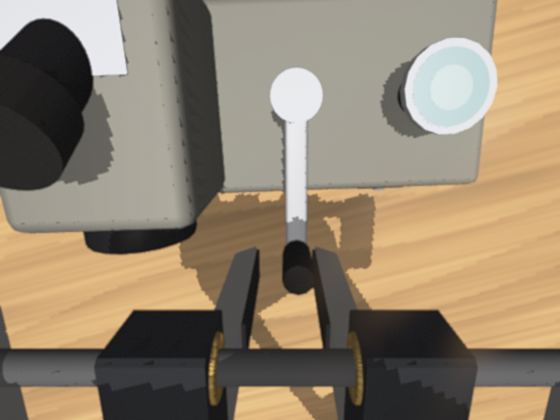

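```bash
python3 -m handwheel '{"slide":[[0.5,2,0],[0,0,0]],"yaw":[0,0],"claw":[0.3,0.3]}'; python3 -m handwheel '{"slide":[[0.5,2,0],[0,0,0]],"yaw":[0,0],"claw":[0.3,0.3]}'
```

```text
clock: 7.82
tcp_pos: [0.4637, 0.2447, 0.1285]
tool_rot: [[0.964, -0.265, -0.001], [-0.265, -0.964, -0.003], [-0.0, 0.003, -1.0]]
wrist_force: [-1.7, -5.5, 1.5]
opening: 0.0282
grip_force: 2.6
clock: 8.07
tcp_pos: [0.4637, 0.2449, 0.1284]
tool_rot: [[0.965, -0.264, -0.002], [-0.264, -0.965, -0.007], [-0.0, 0.007, -1.0]]
wrist_force: [-0.3, -10.3, 3.2]
opening: 0.0285
grip_force: 4.6
```

```bash
python3 -m handwheel '{"slide":[[0,-5,0],[0,-4,0],[0,0,20],[0,0,30],[0,0,35],[5,-5,0],[7,-15,0],[10,-16,0]],"yaw":[0,0,0,0,0,10,10,10],"claw":[0.3,0.3,0.3,0.3,0.3,0.5,1,1]}'; python3 -m handwheel '{"slide":[[10,-16,0],[10,-16,0],[10,-16,0],[10,-16,0],[2,-2,0],[0,0,0],[0,0,0]],"yaw":[10,10,10,10,10,10,2],"claw":[1,1,1,1,1,1,1]}'
python3 - <<'E'
from h import *
s=bot.state(); R=np.array(s['tool_rot']);print(s['tcp_pos'],np.degrees(np.arctan2(R[1,1],R[0,1])))
w=bot.grab_frame('wrist'); save(w,'w4')
for t in ('lens','swingarm_knob'): print(t,[(np.round(q['at'],3).tolist(),round(q['p'],2)) for q in bot.pinpoint(t,w)[:4]])
print(atz(w,(280,210),.095,s))
E
```

```text
clock: 9.07
tcp_pos: [0.487, 0.2035, 0.2138]
tool_rot: [[0.966, 0.259, 0.001], [0.259, -0.966, 0.001], [0.001, -0.001, -1.0]]
wrist_force: [0.2, -0.7, -0.1]
opening: 0.0549
grip_force: 0.0
clock: 9.95
tcp_pos: [0.5289, 0.1374, 0.2136]
tool_rot: [[0.232, 0.973, 0.001], [0.973, -0.232, 0.001], [0.001, 0.0, -1.0]]
wrist_force: [0.3, 0.4, 0.0]
opening: 0.094
grip_force: 0.0
[0.52894872 0.13743272 0.21359941] -13.394542048296675
lens [([0.526, 0.13, 0.087], 0.93)]
swingarm_knob [([0.467, 0.238, 0.148], 0.71)]
[0.52245217 0.13521993 0.095     ]
```

View pics/w4.png

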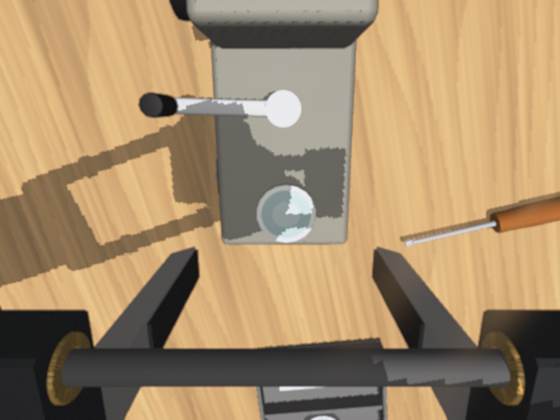

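Run:
```python
from h import *
s=bot.state(); w=bot.grab_frame('wrist')
s3=dict(tcp_pos=[.4636,.2443,.1286],tool_rot=[[.964,-.265,0],[-.265,-.964,0],[0,0,-1]])
print(atz(w,(287,213),.095,s),atz(w,(316,213),.095,s)-atz(w,(258,213),.095,s))
print(atz(w,(287,244),.05,s))
print(atz(w,(283,108),.118,s))
print(atz(w,(152,103),.153,s))
print('w3',atz(w,(449,86),.095,s3), tri([ray(w,(287,213),s),ray(w,(449,86),s3)]), 'hinge',atz(w,(296,96),.118,s3))
```

```text
[0.52746896 0.13105429 0.095     ] [ 0.04888943 -0.01174656  0.        ]
[0.51699842 0.0862469  0.05      ]
[0.54477607 0.21674382 0.118     ]
[0.46386529 0.23920917 0.153     ]
w3 [0.52870698 0.13210574 0.095     ] [0.52769331 0.12923065 0.08842869] hinge [0.54581251 0.21736572 0.118     ]
```

```bash
python3 -m handwheel '{"slide":[[-1.4,-6.4,-20],[0,0,-35],[0,0,-35],[0,0,-25],[0,0,-6],[0,0,0]],"yaw":[0,0,0,0,0,0],"claw":[1,1,1,1,1,1]}' 5
python3 - <<'E'
from h import *
s=bot.state(); w=bot.grab_frame('wrist'); save(w,'w5'); print(s['tcp_pos'])
E
```

```text
clock: 10.9
tcp_pos: [0.5276, 0.1308, 0.0929]
tool_rot: [[0.232, 0.973, 0.0], [0.973, -0.232, 0.0], [0.0, 0.0, -1.0]]
wrist_force: [-0.1, 0.5, 0.2]
opening: 0.0941
grip_force: 0.0
[0.52757393 0.13084259 0.09290597]
```

View pics/w5.png

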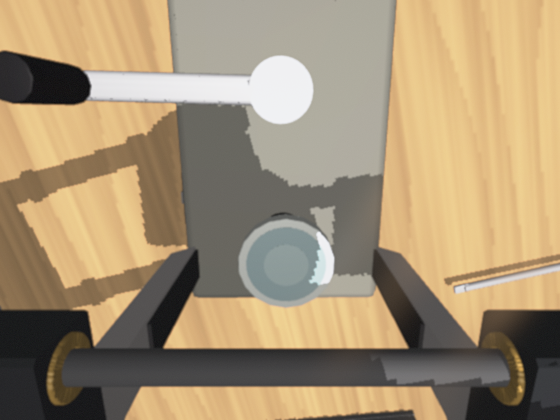

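```bash
python3 -m handwheel '{"slide":[[0,0,-3],[0,0,-3],[0,0,0],[0,0,0],[0,0,0],[0,0,0],[0,0,0],[0,0,0]],"yaw":[0,0,0,0,0,0,0,0],"claw":[0.8,0.7,0.65,0.61,0.59,0.57,0.56,0.55]}' 5; python3 -m handwheel '{"slide":[[0,0,0],[0,0,0],[0,0,0],[0,0,0]],"yaw":[0,0,0,0],"claw":[0.54,0.53,0.5,0.45]}' 5
```

```text
clock: 11.95
tcp_pos: [0.5274, 0.1307, 0.0867]
tool_rot: [[0.231, 0.973, 0.0], [0.973, -0.231, -0.0], [0.0, 0.0, -1.0]]
wrist_force: [-0.0, 0.2, -0.2]
opening: 0.0515
grip_force: 3.2
clock: 12.45
tcp_pos: [0.5273, 0.1307, 0.0866]
tool_rot: [[0.231, 0.973, 0.0], [0.973, -0.231, -0.0], [0.0, 0.0, -1.0]]
wrist_force: [1.1, 1.0, 0.2]
opening: 0.0522
grip_force: 5.0
```

Gripped at 5 N with an opening of 52 mm. Next I'll lift gently and check.

```bash
python3 -m handwheel '{"slide":[[0,0,3],[0,0,6],[0,0,15],[0,0,25],[0,0,25],[0,0,15],[0,0,0]],"yaw":[0,0,0,0,0,0,0],"claw":[0.45,0.45,0.45,0.45,0.45,0.45,0.45]}'
python3 - <<'E'
from h import *
s=bot.state(); w=bot.grab_frame('wrist'); save(w,'w6'); print(s['tcp_pos'])
t=bot.grab_frame('top')
for n in ('compartment2','spare_a'): print(n,[(np.round(q['at'],3).tolist(),round(q['p'],2)) for q in bot.pinpoint(n,t)[:4]])
I=np.asarray(t['color']).astype(int)
# paper slip: bright region near (292,261)
m=(I.min(2)>150).astype(np.uint8); m[:, :275]=0; m[:,312:]=0; m[:235]=0; m[290:]=0
c=max(cv2.findContours(m,0,2)[0],key=cv2.contourArea); r=cv2.minAreaRect(c); print(r, atz(t,r[0],.005))
E
```

```text
clock: 13.32
tcp_pos: [0.528, 0.1308, 0.1771]
tool_rot: [[0.231, 0.973, 0.003], [0.973, -0.231, 0.0], [0.001, 0.003, -1.0]]
wrist_force: [0.3, 0.9, -0.7]
opening: 0.0518
grip_force: 5.0
[0.52804812 0.13083492 0.17711773]
compartment2 [([0.515, -0.114, 0.005], 0.85), ([0.501, -0.197, 0.007], 0.66), ([0.492, -0.273, 0.004], 0.65)]
spare_a [([0.495, -0.276, 0.008], 0.87), ([0.546, -0.39, -0.0], 0.72), ([0.499, -0.201, 0.004], 0.6)]
((292.3599853515625, 260.47998046875), (15.273506164550781, 32.526912689208984), 8.13010311126709) [ 0.50612623 -0.10938068  0.005     ]
```

View pics/w6.png

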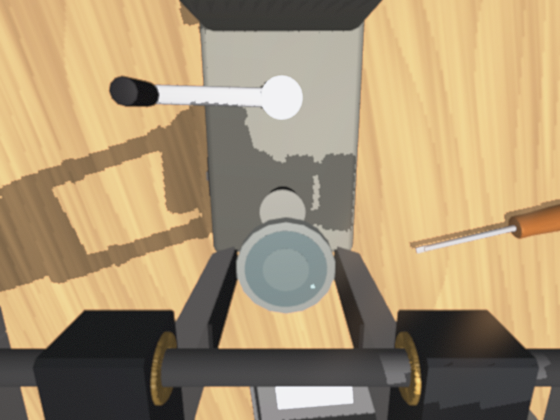

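```bash
python3 -m handwheel '{"slide":[[-1,-12,0],[-2,-26,0],[-2,-35,0],[-2,-40,0],[-2,-40,0],[-2,-40,0],[-2,-30,0],[-1,-15,0]],"yaw":[0.7,0.7,0.7,0.7,0.7,0.7,0.6,0.6],"claw":[0.45,0.45,0.45,0.45,0.45,0.45,0.45,0.45]}'; python3 -m handwheel '{"slide":[[0,-6,0],[0,0,-20],[0,0,-30],[0,0,-30],[0,0,-20],[0,0,0]],"yaw":[0,0,0,0,0,0],"claw":[0.45,0.45,0.45,0.45,0.45,0.45]}'
python3 - <<'E'
from h import *
s=bot.state(); w=bot.grab_frame('wrist'); save(w,'w7'); R=np.array(s['tool_rot']);print(s['tcp_pos'],np.degrees(np.arctan2(R[1,1],R[0,1])))
print([(np.round(q['at'],3).tolist(),round(q['p'],2)) for q in bot.pinpoint('compartment2',w)[:4]])
E
```

```text
clock: 14.52
tcp_pos: [0.5124, -0.1096, 0.175]
tool_rot: [[0.14, 0.99, -0.001], [0.99, -0.14, -0.0], [-0.001, -0.001, -1.0]]
wrist_force: [0.4, 0.7, 0.2]
opening: 0.0517
grip_force: 5.0
clock: 15.28
tcp_pos: [0.5117, -0.1125, 0.0741]
tool_rot: [[0.138, 0.99, -0.004], [0.99, -0.138, 0.002], [0.001, -0.004, -1.0]]
wrist_force: [-0.7, -0.5, -0.9]
opening: 0.0514
grip_force: 5.0
[ 0.51167967 -0.1125127   0.07405282] -7.948421655189559
[]
```

View pics/w7.png

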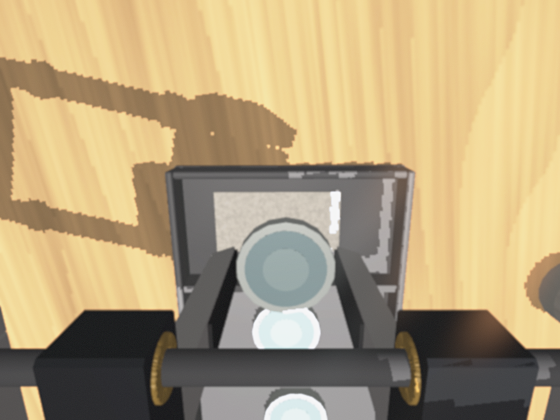

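Run:
```python
from h import *
s=bot.state(); w=bot.grab_frame('wrist'); R=np.array(s['tool_rot'])
for n,uv in dict(L=(168,170),Rr=(412,170),divL=(181,290),divR=(402,290)).items():
    p=atz(w,uv,.028,s); print(n,p.round(4),(R.T@(p-np.array(s['tcp_pos']))).round(4))
```

```text
L [ 0.4439 -0.0603  0.028 ] [ 0.0428 -0.0763  0.048 ]
Rr [ 0.5985 -0.082   0.028 ] [0.0427 0.0798 0.048 ]
divL [ 0.4336 -0.1449  0.028 ] [-0.0424 -0.0748  0.048 ]
divR [ 0.5879 -0.1666  0.028 ] [-0.0425  0.081   0.048 ]
```

```bash
python3 -m handwheel '{"slide":[[2,0,-20],[0,0,-20],[0,0,-12],[0,0,-6],[0,0,-2],[0,0,0],[0,0,0]],"yaw":[0,0,0,0,0,0,0],"claw":[0.45,0.45,0.45,0.45,0.45,0.45,0.45]}'
```

```text
clock: 16.3
tcp_pos: [0.5156, -0.1135, 0.0161]
tool_rot: [[0.139, 0.99, 0.001], [0.99, -0.139, -0.0], [-0.0, 0.001, -1.0]]
wrist_force: [-0.7, -0.0, -0.5]
opening: 0.0518
grip_force: 5.0
```

```bash
python3 -m handwheel '{"slide":[[0,0,-3],[0,0,-2],[0,0,-2],[0,0,-1],[0,0,0],[0,0,0]],"yaw":[0,0,0,0,0,0],"claw":[0.45,0.45,0.45,0.45,0.45,0.45]}';  python3 -m handwheel '{"slide":[[0,0,-0.7],[0,0,0],[0,0,0]],"yaw":[0,0,0],"claw":[0.45,0.45,0.45]}'
```

```text
clock: 17.05
tcp_pos: [0.5153, -0.1133, 0.0076]
tool_rot: [[0.139, 0.99, 0.0], [0.99, -0.139, -0.0], [-0.0, 0.0, -1.0]]
wrist_force: [-0.7, -0.6, -0.8]
opening: 0.0516
grip_force: 5.0
clock: 17.42
tcp_pos: [0.5152, -0.1133, 0.0069]
tool_rot: [[0.139, 0.99, 0.0], [0.99, -0.139, -0.0], [0.0, 0.0, -1.0]]
wrist_force: [-0.1, 0.3, 0.0]
opening: 0.0519
grip_force: 5.0
```

```bash
python3 -m handwheel '{"slide":[[0,0,-0.5],[0,0,0],[0,0,0]],"yaw":[0,0,0],"claw":[0.45,0.45,0.45]}';  python3 -m handwheel '{"slide":[[0,0,-0.5],[0,0,0],[0,0,0]],"yaw":[0,0,0],"claw":[0.45,0.45,0.45]}'
```

```text
clock: 17.8
tcp_pos: [0.5153, -0.1133, 0.0066]
tool_rot: [[0.139, 0.99, 0.0], [0.99, -0.139, -0.0], [-0.0, 0.0, -1.0]]
wrist_force: [-0.5, 0.2, 2.4]
opening: 0.0513
grip_force: 5.0
clock: 18.18
tcp_pos: [0.5153, -0.1133, 0.0065]
tool_rot: [[0.139, 0.99, 0.0], [0.99, -0.139, -0.0], [-0.0, 0.0, -1.0]]
wrist_force: [-1.1, 0.2, 5.2]
opening: 0.0518
grip_force: 5.0
```

```bash
python3 -m handwheel '{"slide":[[0,0,0.5],[0,0,0],[0,0,0],[0,0,0],[0,0,0],[0,0,0]],"yaw":[0,0,0,0,0,0],"claw":[0.53,0.56,0.6,0.66,0.75,0.75]}';  python3 -m handwheel '{"slide":[[0,0,10],[0,0,30],[0,0,45],[0,0,45],[-10,-30,30],[0,0,0],[0,0,0]],"yaw":[0,0,0,0,0,0,0],"claw":[0.75,0.75,0.75,0.75,0.75,0.75,0.75]}'
python3 - <<'E'
from h import *
s=bot.state(); w=bot.grab_frame('wrist'); save(w,'w8'); t=bot.grab_frame('side')
for n,p in (('w',w),('s',t)): print([(np.round(q['at'],3).tolist(),round(q['p'],2)) for q in bot.pinpoint('lens',p)[:4]])
print([(np.round(q['at'],3).tolist(),round(q['p'],2)) for q in bot.pinpoint('swingarm_knob',t)[:4]])
save(t,'s8')
a=cv2.imread('pics/w8.png'); b=cv2.imread('pics/s8.png')[150:350,150:450]
cv2.imwrite('pics/m8.png',np.vstack([cv2.resize(a,(440,330)),cv2.resize(b,(440,270))]) if 0 else cv2.hconcat([cv2.resize(a,(400,300)),cv2.resize(b,(400,300))]))
E
```

```text
clock: 18.92
tcp_pos: [0.5152, -0.1133, 0.0064]
tool_rot: [[0.139, 0.99, 0.0], [0.99, -0.139, 0.0], [0.0, 0.0, -1.0]]
wrist_force: [-0.2, -0.5, -0.4]
opening: 0.0705
grip_force: 0.0
clock: 19.8
tcp_pos: [0.5046, -0.1427, 0.1659]
tool_rot: [[0.139, 0.99, -0.001], [0.99, -0.139, 0.001], [0.001, -0.001, -1.0]]
wrist_force: [0.7, -0.1, -0.5]
opening: 0.0705
grip_force: 0.0
[([0.515, -0.113, 0.006], 0.62)]
[([0.516, -0.113, 0.004], 0.64)]
[([0.465, 0.236, 0.149], 0.98)]
```

View pics/m8.png

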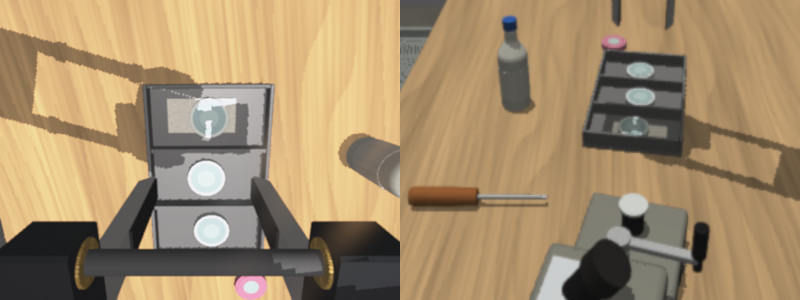

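The lens lies flat on the slip in the empty compartment (left half, about (209,118)). The spares haven't moved, and the arm is swung aside with its knob at (701,240) in the right half.

```bash
python3 -c "
from bench import bot
print(bot.sign_off())"
```

```text
the job is handed in; nothing more can be done
None
```

I swung the arm aside to its stop, lifted the lens at 5 N, laid it flat on the slip in the empty compartment, and handed the job in at about 20 s. The result of the judging was not shown.

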